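# Gauge a conveyor roller in the bench snap gauge

### The arm

A 6-joint arm with a two-finger parallel gripper is mounted at the origin on a cart in front of the work surface, level with it; the furniture and walls round the work are solid. World frame = base frame: x ahead of the robot, y to its left, z up, the work surface at z = 0. Lengths are in mm, angles in rad, forces in N, time in s.
With the tool pointing down it reaches from about 325 to 925 mm from the base axis. Payload 3.1 kg.
Tool frame: the origin (TCP) lies at the very end of the fingers, on their centre line; the grasp point (between the pads) lies 19 mm behind it; z points along the fingers, y is the line along which they close (so a half turn about z gives the same grasp; the last joint's range is limited). The gripper opens to 85 mm and grips with 20 to 120 N. Pads are 22 mm wide; open, the fingers measure 114 mm over their backs; the gripper's body (76 mm by 85 mm) begins 54 mm behind the grasp point. The pads swing forward as they close: fully open they stand 13 mm farther back than shut.
Start: joints at [-1.285, 0.217, 1.613, -0, 1.311, -0.112], TCP at [242.141, -576.2, 192.6] pointing down, gripper open.
Joint ranges: [-2.75, 2.75], [-0.78, 2.1], [0.31, 2.55], [-1.13, 4.27], [0.13, 2.63], [-2.58, 2.58]. Speed limits (rad/s): [2.79, 2.79, 3.14, 3.14, 3.14, 3.14].

### API

Orientations are given as a unit quaternion [w, x, y, z].
In Python, from plant import sense, eyes, robot gives the robot as it stands.
- The arm moves only by the shell command python3 -m pendant 'ROWS' [FORCE]. ROWS is a JSON object of lists of equal length, an entry for each row: "gripper": the finger opening in mm, from 0 to 85.4; "translation": the shift along the tool's x, y, z in mm, a list of three; "turn": the turn about the tool's z in rad. A call has 1 to 5 rows; each row shifts and turns the commanded pose from where the row before left it, along the tool's axes as they then stand; what a row does not reach is not made up. A row lasts 1/10 s, in which the tool goes at most 50 mm and 8.59 degrees, less where a joint would pass 70% of its speed; a pose out of reach is approached as far as the arm can. A call is refused whole if a number of a shift passes 50 or a number of a turn 0.15, either way. A call with a gripper value outside its range is refused whole. The fingers move at their own pace and stop on an object; FORCE is the grip in N (left out, the last holds). Time passes only in rows, so rows that do not move let the fingers close. It gives the time, the measured TCP pose, the force, the opening and the grip force at its end, in the units of the state.
- sense(): the state, without advancing time (a new reading comes with each control period).
- eyes.camera(name): name is "scene" or "top"; returns the picture (400x640x3 uint8, blue, green, red); there is no depth.
- eyes.camera_params(name): a dict with "fx", "fy", "cx", "cy" (pixels), "eye" and "attitude" of the camera in the world. Camera axes: x right, y up, looking along -z (the intrinsics and any distortion apply to the point x, -y, -z); pixel columns grow to the right and rows downward; lengths in mm; the calibration is good to about 2 mm. A picture is of the moment at which its call begins. camera_params takes no time and is no camera call.
- robot.job_done(): hands the job in; it is judged then, once.
The state is a dict: "time_s": time; "joint_pos": joint angles; "joint_velocities": joint speeds; "effort": joint torques, N m; "position": TCP position; "ee_rot": TCP orientation; "contact_force": force on the tool from outside, world axes, zero at the start; "torque": the same for the moment, N m; "gripper_width": opening from 0.0 (shut) to 1.0 (fully open); "gripper_force": force on a finger pad.
Only numpy, scipy, OpenCV 4.12 (cv2) and the standard library are available. Lean on these libraries where they do the work, as an engineer would, in place of code of your own. Each camera call takes 0.05 s, during which the arm holds its last target. There are 200 camera calls.

### The job

Gauge the turned roller: stand it, thick end down as it is now, on the bed of the bench gauge, on the line between the sliding jaw and the anvil. Then slide the jaw gently against it until the roller bears on the anvil and the dial's pointer stands between the two raised marks, never running it to the end of its sweep. Last, lock the jaw by turning the bar knob on its carriage clockwise until it stands across the rail, with the pointer still between the marks; leave the roller so, and do not disturb the other things or tip the roller over.

Things in the scene. Friction and masses are not known exactly. Their poses are not given: they have to be found in the camera images.
- roller: Turned aluminium roller, about 0.4 kg, 104 mm tall, standing upright: thick foot 50 mm diameter from 0 to 64 mm height, collar 36 mm diameter to 67 mm, then a journal of 32 mm diameter from 68 to 104 mm, good to grip from above. Origin: centre of its underside; z along its axis, up.
- gauge: Bench snap gauge bolted to the table: grey base plate 160 mm (x) by 295 mm (y), its top (the bed) at z = 12 mm. Origin: on the table, mid-plate; x points to the rail side (away from the robot), y from the jaw to the anvil. Roller, jaw and anvil meet on the measuring line x = -20 mm, parallel to y. Rail along y at x = 45 mm, 24 mm wide, top z = 40 mm.
- anvil_rest (a point): Where the centre of the sprung anvil's face is when free: gauge (-20, 85, 38) mm, fixed in the gauge. The anvil is a steel disc of 32 mm diameter facing the jaw (gauge -y); 18 mm behind its face stands a grey block 60 mm high, with a dial of 68 mm diameter above it at gauge (52, 118) mm, 110 mm high, tilted to the robot.
- jaw (a joint): Travel of the sliding jaw in m towards the anvil (gauge +y), 0 fully open to 0.13; the jaw's face lies at gauge y = -75 mm + travel. It starts somewhere from 0 to 0.05. Stays where it is left; needs about 7 N to slide, plus the anvil's spring.
- jaw_face (a point): Centre of the sliding jaw's flat measuring face, 37 mm above the table. The jaw is a steel plate 70 mm wide (gauge x from -55 to +15 mm), 16 mm thick, from 14 to 60 mm above the table. Its axes are the gauge's.
- jaw_back (a point): Point on the back of the same jaw plate (16 mm behind the face, at the measuring line, 45 mm above the table): push here towards gauge +y. The carriage block, 60 x 60 mm and 56 mm high, begins 35 mm from here in +x and reaches 44 mm farther back.
- anvil (a joint): How far the sprung anvil is pressed in, in m: 0 free, 0.012 at its stop; spring 0.8 N per mm. The dial's pointer turns clockwise 0.15 rad per mm of it; the two raised marks stand at 2 mm and 8 mm.
- knob (a joint): Clamp knob on the jaw's carriage, in rad: 0 free (bar in line with the rail, along gauge y), grows clockwise seen from above to its stop at 1.4 (bar across the rail): locked from 1.0 on.
- knob_grip (a point): Middle of the black knob's bar grip, on its upright axis, 76 mm above the table; the bar is 48 mm long, 13 mm wide, 22 mm high (top 87 mm above the table). Its y axis runs along the bar.
- grease_tin: Bystander: flat tin with green lid, 68 mm diameter, 30 mm high. Origin: centre of the underside.
- bottle: Bystander: brown bottle with green cap, 48 mm diameter, 80 mm high. Origin: centre of the underside.
- torch: Bystander: black hand torch lying near the front edge of the table, 130 mm long, 37 mm thick. Origin: centre of the underside.
- tape_roll: Bystander: roll of brown tape lying flat, 104 mm diameter, 48 mm high. Origin: centre of the underside.

How it is judged:
By the outcome, as a careful person would: the job done as asked, in the order asked, and still so for the second after the job is handed in, with the robot touching nothing.
It also fails if it takes over 64 s, if anything falls off the work surface, if the arm or the gripper's body presses on something with over 40 N, if the wrist force passes 120 N, or if a joint passes its speed limit or range.

## Working session

There is one attempt and no reset: what is moved stays moved. The work goes in short steps, Python scripts to look and compute and a shell command to move; the robot and the scene stay as the last step left them, time stands still between calls to the robot, and variables do not carry over. Pictures are saved under pics/ and viewed, at most 10 in all, crops included, and the job is handed in when it is done.

```bash
ls; mkdir -p pics; python3 - <<'E'
from plant import sense, eyes
import cv2,numpy as np
for n in("scene","top"):
    cv2.imwrite(f"pics/{n}0.png",eyes.camera(n)); print(n,eyes.camera_params(n))
print(sense())
E
```

```text
pics
scene {'fx': 387.3549195601189, 'fy': 387.3549195601189, 'cx': 314.45140707573086, 'cy': 199.79149990784526, 'eye': array([-48.80819052, 735.51056324, 656.32906541]), 'attitude': array([-0.28605014, -0.16260238,  0.46841094,  0.81995547])}
top {'fx': 386.95819386950484, 'fy': 386.95819386950484, 'cx': 317.3095340110791, 'cy': 198.72994131571437, 'eye': array([ 403.48620791,  -11.27330584, 1183.65375152]), 'attitude': array([ 0.71146488,  0.04095142, -0.06173529, -0.69880574])}
{'time_s': 0.1, 'joint_pos': array([-1.28521318e+00,  2.17706685e-01,  1.61478031e+00,  3.36938690e-05,
        1.31125734e+00, -1.12160509e-01]), 'joint_velocities': array([ 0.00053264, -0.00176963, -0.00330786,  0.00060334,  0.00175661,
       -0.00137162]), 'effort': array([-1.05923780e-03, -3.98079121e+01, -3.04970133e+01, -2.20435527e-04,
        4.27037579e-03, -3.42369354e-06]), 'position': array([ 241.91249208, -575.41166749,  191.3780976 ]), 'ee_rot': array([-1.07320379e-03,  9.80290378e-01,  1.97559150e-01, -7.69534193e-05]), 'contact_force': array([-0.79761137,  0.07388735,  0.42091578]), 'torque': array([-0.04515092,  0.04346149,  0.0611939 ]), 'gripper_force': 0.0, 'gripper_width': 1.0020788293917169}
```

View pics/scene0.png

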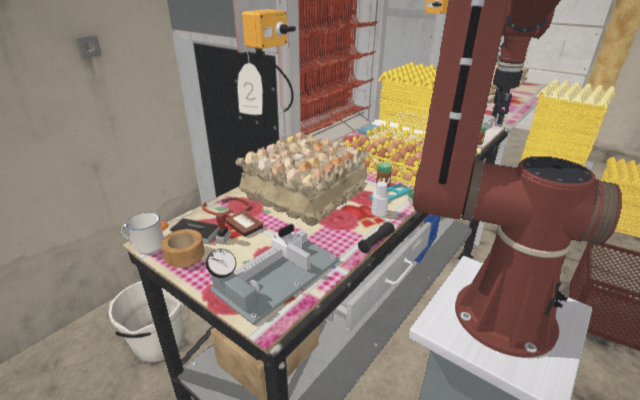

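View pics/top0.png

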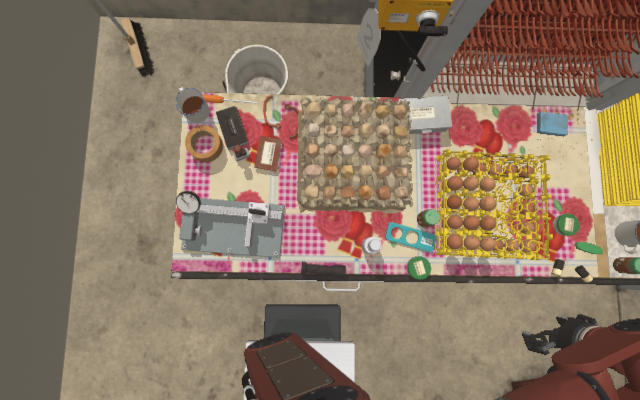

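The scene picture shows the gauge at about (275,275) with its dial at (221,263), and the roller at (380,197). The top picture shows the gauge at (230,228), its knob at (258,212), and the roller at (373,245). Next I'll look at enlarged crops.

```bash
cat > h.py <<'E'
import numpy as np, cv2
from scipy.spatial.transform import Rotation as R
from plant import eyes
P={n:eyes.camera_params(n) for n in("scene","top")}
def rot(n): q=P[n]["attitude"]; return R.from_quat([q[1],q[2],q[3],q[0]]).as_matrix()
def ray(n,u,v):
    p=P[n]; return rot(n)@np.array([(u-p["cx"])/p["fx"],-(v-p["cy"])/p["fy"],-1.])
def onz(n,u,v,z):
    d=ray(n,u,v); e=np.array(P[n]["eye"]); return e+d*(z-e[2])/d[2]
def proj(n,X):
    p=P[n]; c=rot(n).T@(np.array(X,float)-p["eye"]); return np.array([p["cx"]+p["fx"]*c[0]/-c[2],p["cy"]+p["fy"]*c[1]/c[2]])
def crop(im,x,y,w,h,s): return cv2.resize(im[y:y+h,x:x+w],None,fx=s,fy=s,interpolation=cv2.INTER_CUBIC)
E
python3 - <<'E'
from h import *
t=cv2.imread("pics/top0.png");s=cv2.imread("pics/scene0.png")
cv2.imwrite("pics/c1.png",crop(t,170,185,120,80,6))
a=crop(s,200,215,150,110,5)
cv2.imwrite("pics/c2.png",a)
b=np.hstack([crop(t,350,220,50,50,8),crop(s,355,155,50,50,8)])
cv2.imwrite("pics/c3.png",b)
E
```

```text
(no output)
```

View pics/c1.png

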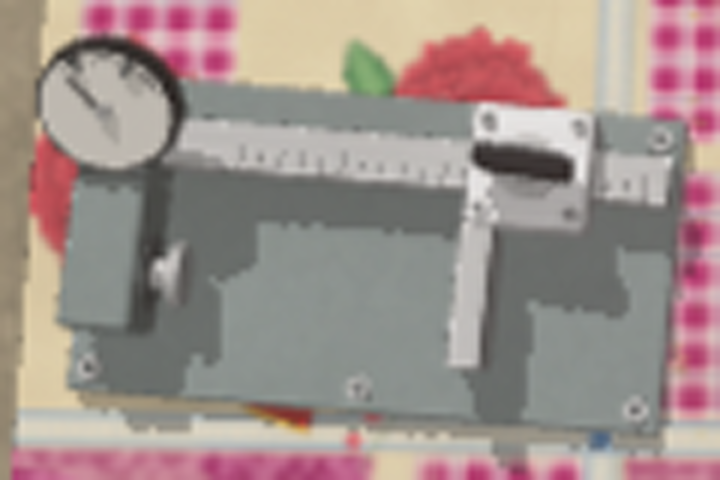

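View pics/c2.png

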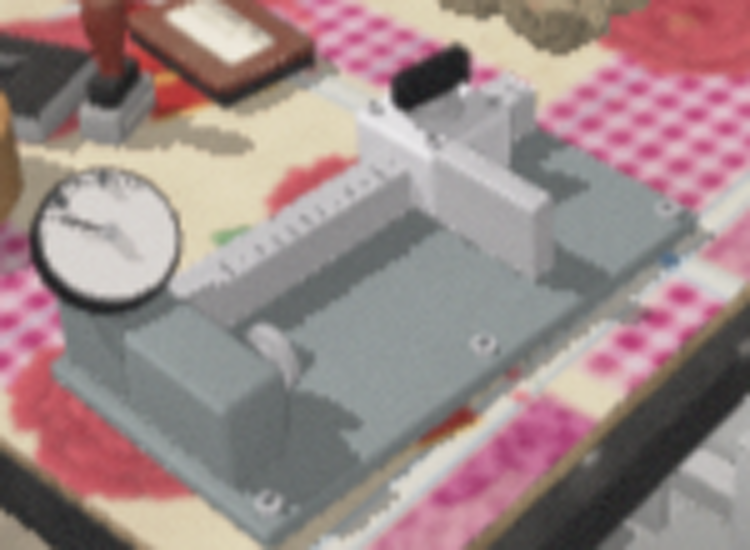

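View pics/c3.png

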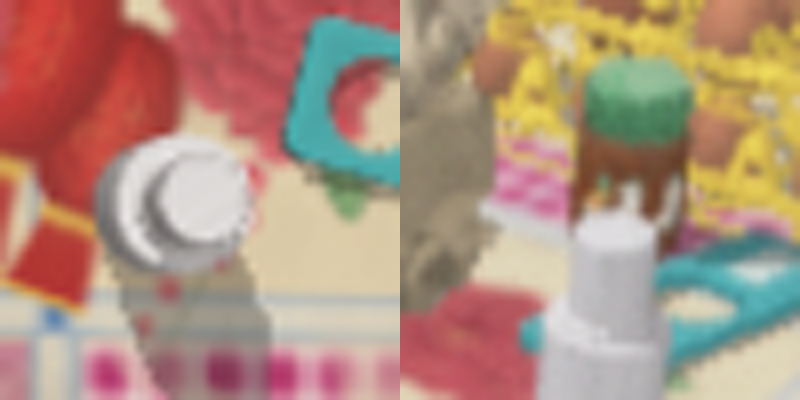

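The crops show:
- **Gauge plate (c1):** corners at about (70,390), (660,432) and (690,120).
- **Knob bar (c1):** centred at (522,162), lying along the rail.
- **Jaw plate (c1):** its top runs from (478,225) to (465,365).
- **Anvil (c1):** at about (178,272).
- **Roller top disc (c3):** at (203,197) in the top crop and (617,230) in the scene crop.

```bash
python3 - <<'E'
from h import *
np.set_printoptions(precision=1,suppress=True)
def T(a,b,z): return onz("top",170+(a+.5)/6-.5,185+(b+.5)/6-.5,z)
def S(a,b,z): return onz("scene",200+(a+.5)/5-.5,215+(b+.5)/5-.5,z)
print("roller",onz("top",350+203.5/8-.5,220+197.5/8-.5,104),onz("scene",355+217.5/8-.5,155+230.5/8-.5,104))
c={"FL":T(68,388,12),"FR":T(660,434,12),"BR":T(690,122,12)}
for k,v in c.items(): print(k,v)
print("len",np.linalg.norm(c["FL"]-c["FR"]),np.linalg.norm(c["BR"]-c["FR"]))
print("S FL",S(270,545,12),"BR",S(697,217,12))
for n,a,b,z in[("knob",522,160,87),("jaw top far",478,225,60),("jaw face near corner",447,366,60),("jaw back near",478,368,60),("jaw back far",492,228,60),("rail R end near",665,206,40),("rail R far",671,158,40),
 ("block FL",62,322,60),("block BR?",148,180,60),("block FR",130,330,60),("block BL",78,178,60),("dial",105,105,110),("anvil top",178,272,38)]: print(n,T(a,b,z))
for n,a,b,z in[("jaw near face top",535,210,60),("jaw near back top",551,204,60),("knob",430,75,87),("block near front",222,412,60),("block near back",285,378,60)]: print("S",n,S(a,b,z))
# fit gauge dark-teal mask edges? yaw from front edge
d=c["FL"]-c["FR"]; print("yaw y-axis dir",np.arctan2(-d[0],d[1]))
d=c["BR"]-c["FR"]; print("yaw x-axis",np.arctan2(d[1],d[0]))
E
```

```text
roller [ 437.1 -204.5  104. ] [ 434.  -201.6  104. ]
FL [415.4 358.7  12. ]
FR [397.5  65.5  12. ]
BR [554.3  55.   12. ]
len 293.7278585563517 157.1874372589023
S FL [408.7 365.2  12. ] BR [393.2  73.9  12. ]
knob [525.  129.5  87. ]
jaw top far [496.  152.9  60. ]
jaw face near corner [428.3 164.9  60. ]
jaw back near [427.6 150.1  60. ]
jaw back far [494.7 146.1  60. ]
rail R end near [508.7  64.5  40. ]
rail R far [532.6  62.3  40. ]
block FL [446.1 348.4  60. ]
block BR? [514.8 311.9  60. ]
block FR [442.8 316.1  60. ]
block BL [515.2 345.4  60. ]
dial [544.3 319.4 110. ]
anvil top [472.2 301.   38. ]
S jaw near face top [424.8 167.7  60. ]
S jaw near back top [421.7 159.3  60. ]
S knob [514.5 142.8  87. ]
S block near front [443. 355.  60.]
S block near back [436.8 324.1  60. ]
yaw y-axis dir -0.061194404391423624
yaw x-axis -0.06701338164741479
```

The two views agree to within a few mm. The sizes check too: plate 294 x 157, and the knob at gauge (43,-75) fits a jaw travel of about 29 mm. I'll start by rotating tool y onto gauge x (world yaw about -0.064) and rising a little.

```bash
cat > st.py <<'E'
from h import *
from plant import sense
s=sense(); q=s["ee_rot"]; M=R.from_quat([q[1],q[2],q[3],q[0]]).as_matrix()
def show(*targets):
    print("t",s["time_s"],"p",np.round(s["position"],1),"yawy",round(float(np.arctan2(M[1,1],M[0,1])),3),"F",np.round(s["contact_force"],1),"w",round(s["gripper_width"]*85.4,1),"gf",round(s["gripper_force"],1))
    for t in targets: print("to",t,"tool shift",np.round(M.T@(np.array(t,float)-s["position"]),1))
E
python3 -m pendant '{"gripper":[85,85,85,85,85],"translation":[[0,0,-8],[0,0,-8],[0,0,-8],[0,0,-8],[0,0,-8]],"turn":[-0.15,-0.15,-0.15,-0.15,-0.15]}' 40
python3 -m pendant '{"gripper":[85,85,85,85],"translation":[[0,0,0],[0,0,0],[0,0,0],[0,0,0]],"turn":[-0.15,-0.15,-0.06,0]}'
python3 -c "
from st import *; show([436,-203.5,150])"
```

```text
time_s: 0.6
position: [242.0, -575.7, 232.1]
ee_rot: [-0.001, 0.838, 0.545, 0.0]
contact_force: [0.5, 0.6, -0.3]
gripper_width: 0.996
gripper_force: 0.0
time_s: 1.0
position: [242.0, -575.8, 231.8]
ee_rot: [-0.001, 0.729, 0.684, 0.0]
contact_force: [1.1, 0.4, 0.8]
gripper_width: 0.994
gripper_force: 0.0
t 1.0 p [ 242.  -575.8  231.8] yawy -0.063 F [1.1 0.4 0.8] w 84.9 gf 0.0
to [436, -203.5, 150] tool shift [383.7 170.1  82.2]
```

```bash

python3 -m pendant '{"gripper":[85,85,85,85,85],"translation":[[38,17,0],[38,17,0],[38,17,0],[38,17,0],[38,17,0]],"turn":[0,0,0,0,0]}' >/dev/null
python3 -m pendant '{"gripper":[85,85,85,85,85],"translation":[[38,17,0],[38,17,0],[38,17,0],[38,17,0],[40,17,0]],"turn":[0,0,0,0,0]}' >/dev/null
python3 -m pendant '{"gripper":[85,85,85],"translation":[[0,0,40],[0,0,40],[0,0,0]],"turn":[0,0,0]}' >/dev/null
python3 - <<'E'
from st import *; show([436,-203.5,74])
a=eyes.camera("top");b=eyes.camera("scene")
cv2.imwrite("pics/g.png",np.hstack([crop(a,330,200,80,100,5),crop(b,340,120,80,100,5)]))
X=s["position"]
for n,(x,y) in(("top",(330,200)),("scene",(340,120))): print(n,(proj(n,X)-[x,y]+.5)*5)
E
```

```text
t 2.3 p [ 431.2 -201.9  146.5] yawy -0.063 F [-0.9  0.7 -0.9] w 85.0 gf 0.0
to [436, -203.5, 74] tool shift [-1.8  5.7 72.4]
top [236.60353382 232.26192971]
scene [221.7366735  257.11500563]
```

View pics/g.png

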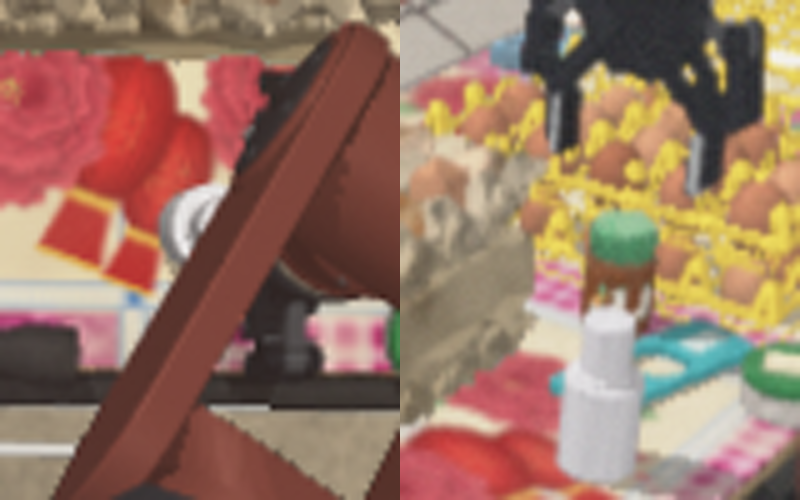

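The scene crop shows the open fingertips at (565,150) and (700,190), higher than I predicted, so I'll check that numerically before descending.

```bash

python3 - <<'E'
from st import *; show()
b=eyes.camera("scene")
X=s["position"]
for z in(0,13,26):
  for o in(-42,0,42): print(z,o,(proj("scene",X+M[:,1]*o+[0,0,z])-[340,120]+.5)*5)
cv2.imwrite("pics/g2.png",crop(b,320,80,110,140,4))
from plant import sense
print(sense()["position"])
E
```

```text
t 2.4 p [ 435.2 -205.3  152.2] yawy -0.064 F [0.2 0.7 0.7] w 84.7 gf 0.0
0 -42 [280.59012893 265.71351358]
0 0 [219.53702184 244.54735744]
0 42 [161.00639803 224.25570675]
13 -42 [283.01583178 245.54028044]
13 0 [221.55847088 224.67980768]
13 42 [162.65466316 204.68608751]
26 -42 [285.47034584 225.12744034]
26 0 [223.60341727 204.58131722]
26 42 [164.32168744 184.89374346]
[ 436.51223194 -206.33512907  153.93779067]
```

View pics/g2.png

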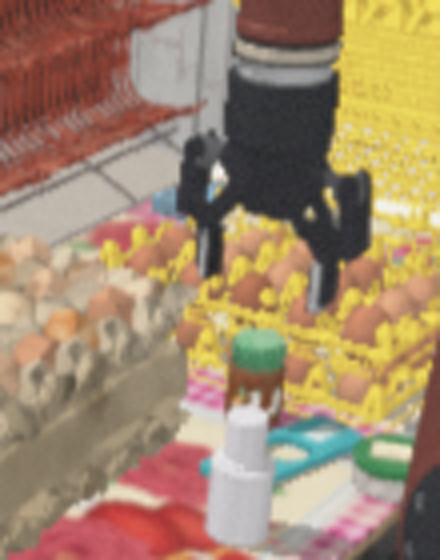

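The fingertips appear at crop (208,275) and (318,308), about 12 px above the prediction. The first two pictures show the gripper at its start pose, so I'll use both views of it to sort this out.

```bash

python3 - <<'E'
from st import *
t=cv2.imread("pics/top0.png");b=cv2.imread("pics/scene0.png")
X=np.array([241.9,-575.4,191.4]); y=np.array([.387,-.922,0])
A=crop(t,510,290,110,110,4);B=crop(b,470,50,80,110,4)
for n,im,o in(("top",A,(510,290)),("scene",B,(470,50))):
  for z in(0,13):
    for k in(-42,0,42):
      p=(proj(n,X+k*y+[0,0,z])-o+.5)*4; print(n,z,k,p)
      cv2.circle(im,tuple(int(v) for v in p),3,(0,255,0) if z else (255,0,255),-1)
cv2.imwrite("pics/s.png",np.hstack([A,B]))
print(M)
E
```

```text
top 0 -42 [ 15.97551133 163.14503902]
top 0 0 [ 75.12645946 136.95390333]
top 0 42 [133.86059805 110.94732454]
top 13 -42 [ 27.15716746 167.17374677]
top 13 0 [ 87.05954923 140.61771288]
top 13 42 [146.53419844 114.25130216]
scene 0 -42 [ 97.0706019  361.27220904]
scene 0 0 [ 91.25077748 342.88759439]
scene 0 42 [ 85.74007659 325.47948975]
scene 13 -42 [100.92892364 345.94729892]
scene 13 0 [ 94.97301036 327.88731493]
scene 13 42 [ 89.33505091 310.79145529]
[[ 6.40174786e-02  9.97947948e-01  1.28634196e-03]
 [ 9.97948508e-01 -6.40164603e-02 -8.17872289e-04]
 [-7.33846914e-04  1.33606116e-03 -9.99998838e-01]]
```

View pics/s.png

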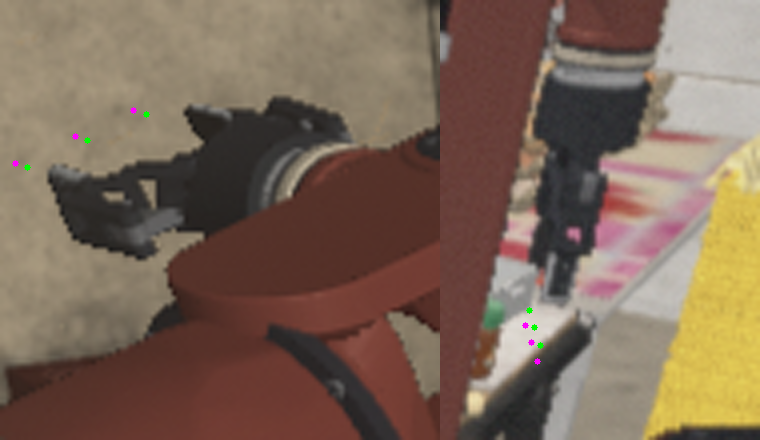

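Both views put the visible open fingertips about 40 mm above where I expected. Descending over the journal is safe either way, so I'll go down and compare.

```bash

python3 -m pendant '{"gripper":[85,85,85,85],"translation":[[1,0,25],[1,0,25],[0,0,22],[0,0,0]],"turn":[0,0,0,0]}'
python3 - <<'E'
from st import *; show([436,-203.5,74])
b=eyes.camera("scene");a=eyes.camera("top")
A=crop(b,345,115,70,110,5)
for z in(0,13):
    for k in(-42,0,42):
      p=(proj("scene",s["position"]+k*M[:,1]+[0,0,z])-(345,115)+.5)*5
      cv2.circle(A,tuple(int(v) for v in p),3,(0,255,0) if z else (255,0,255),-1)
cv2.imwrite("pics/d.png",np.hstack([A,crop(a,340,190,70,110,5)]))
E
```

```text
time_s: 2.85
position: [435.2, -203.7, 80.2]
ee_rot: [-0.001, 0.729, 0.684, -0.0]
contact_force: [-0.8, -0.2, -1.3]
gripper_width: 0.994
gripper_force: 0.0
t 2.85 p [ 435.2 -203.7   80.2] yawy -0.064 F [-0.8 -0.2 -1.3] w 84.9 gf 0.0
to [436, -203.5, 74] tool shift [0.3 0.8 6.2]
```

View pics/d.png

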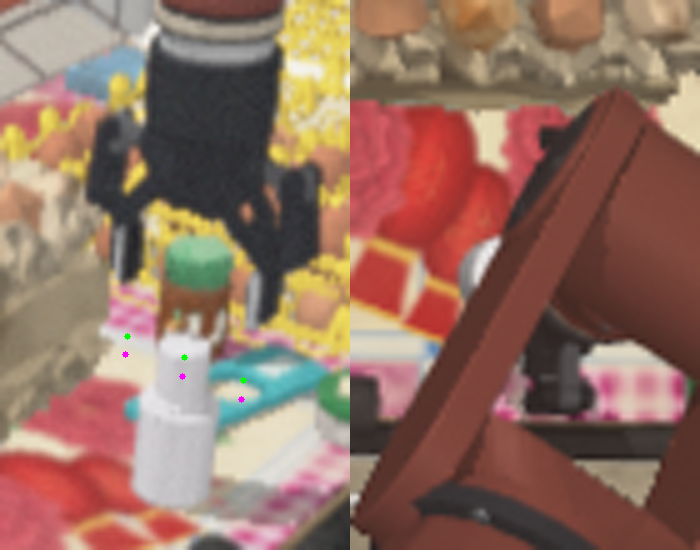

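In the scene half the tips are at (127,280) and (262,322), above the predicted green dots but correctly centred over the roller. The closing width will tell me which height is true: 32 mm means the journal, anything less means I'm above it. I'll close gently at TCP 74.

```bash

python3 -m pendant '{"gripper":[85,85,25,25,25],"translation":[[0,1,6],[0,0,0],[0,0,0],[0,0,0],[0,0,0]],"turn":[0,0,0,0,0]}' 20
python3 -m pendant '{"gripper":[25,25,25,25,25],"translation":[[0,0,0],[0,0,0],[0,0,0],[0,0,0],[0,0,0]],"turn":[0,0,0,0,0]}'
```

```text
time_s: 3.45
position: [437.2, -203.9, 74.9]
ee_rot: [0.0, 0.729, 0.684, 0.0]
contact_force: [-0.3, -0.0, 0.1]
gripper_width: 0.506
gripper_force: 0.0
time_s: 3.95
position: [437.0, -203.7, 74.6]
ee_rot: [-0.0, 0.729, 0.684, -0.0]
contact_force: [0.2, 0.1, 0.3]
gripper_width: 0.294
gripper_force: 0.0
```

The fingers closed to 25 mm with no contact, so they're off the journal. I'll solve the 3D offset between reported TCP and visible tips from the start pictures.

```bash

python3 - <<'E'
from st import *
from scipy.optimize import least_squares
X=np.array([241.9,-575.4,191.4]); y=np.array([.387,-.922,0])
def u(o,a,b): return np.array([o[0]+(a+.5)/4-.5,o[1]+(b+.5)/4-.5])
# observed open tip pixels: top left tip, top right tip, scene tips (overlapping, mean)
tl,tr,sm=u((510,290),62,175),u((510,290),192,112),u((470,50),115,298)
def f(p):
    d,h=p[:3],p[3]
    return np.r_[proj("top",X+d-h*y)-tl,proj("top",X+d+h*y)-tr,proj("scene",X+d)-sm]
r=least_squares(f,[0,0,13,48]);print(r.x,r.fun)
# later scene observation at roller
X2=np.array([435.2,-203.7,80.2]);g=[345+195.5/5-.5,115+301.5/5-.5]
print("later obs",g,"pred pure z",[(dz,np.round(proj("scene",X2+[0,0,dz]),1)) for dz in(13,30,40,50,60)])
a=eyes.camera("scene");b=eyes.camera("top")
cv2.imwrite("pics/e_s.png",a);cv2.imwrite("pics/e_t.png",b)
g=cv2.cvtColor(a,cv2.COLOR_BGR2GRAY)[140:215,360:405]
for row in g: print("".join("#" if v<45 else "+" if v<80 else "." if v<150 else " " for v in row))
E
```

```text
[ -0.21346813 -14.03543435  33.14017086  45.58163903] [ 0.04843431  0.26518745  0.52768266  1.3450664  -2.28749325  0.32459401]
later obs [383.6, 174.8] pred pure z [(13, array([381.4, 186.1])), (30, array([381.9, 181.1])), (40, array([382.2, 178.2])), (50, array([382.5, 175.2])), (60, array([382.8, 172.2]))]
......   .   .+++++++++++++++++++++++++.     
.....        .+++++++++++++++++++++++++.     
.....        .+++++++++++++++++++++++++..    
....        .+++++++++++++++++++++++++.. .   
....     ....+++++++++++++++++++++++++.      
..    ......+++++++++++#+++#++++++++++.      
..  ...+....+++++++++#++++++++++++++++.      
  ...++++...+++++++++++++#++++++++++++.      
  . .++++...++++++++++++++++++++++++++.      
  . .++++....+++++++++++++++++++++++++.      
. . .++++...++++++++++++++++++++++++++..     
.. ...++++++++++++++++++++++++++++++++..     
.   ..++++++++++++++++++++++++++++++++...    
.   ..++++++++++++++++++#+++++#++++++..... ..
.     .+++++++++++++++++++++++++++++.........
       ++++++++++++++++++++++++++++..........
       .+++++++++++++++++++#++++++......+++..
    .  
[... 1960 characters left out ...]
          
............                ...              
............                ..               
............                .                
............                                 
  ..........                                 
  .........                                  
..........                                   
..........                                   
...........                                  
...........                                  
...........                                  
...........                ...               
...........                ...              .
............                  .        ......
.............              .....     ........
```

With the fingers closed, their tips are at rows 178-182, just at the roller's top edge (row 183, z=104), so the true tips are about 30-35 mm above the reported TCP. I'll open, go 28 mm lower and close again. A width of 32 mm will confirm the journal, and 50 mm would mean the foot.

```bash

python3 -m pendant '{"gripper":[80,80,80,80,80],"translation":[[0,0,0],[0,0,0],[0,0,0],[0,0,0],[0,0,10]],"turn":[0,0,0,0,0]}' 20
python3 -m pendant '{"gripper":[80,80,80,25,25],"translation":[[0,0,10],[0,0,8],[0,0,0],[0,0,0],[0,0,0]],"turn":[0,0,0,0,0]}'
python3 -m pendant '{"gripper":[25,25,25,25,25],"translation":[[0,0,0],[0,0,0],[0,0,0],[0,0,0],[0,0,0]],"turn":[0,0,0,0,0]}'
```

```text
time_s: 4.55
position: [438.4, -204.6, 65.7]
ee_rot: [0.002, 0.729, 0.685, 0.0]
contact_force: [0.6, -0.1, -0.1]
gripper_width: 0.937
gripper_force: 0.0
time_s: 5.05
position: [437.2, -203.9, 46.7]
ee_rot: [0.0, 0.729, 0.684, 0.0]
contact_force: [-0.7, 0.6, -0.3]
gripper_width: 0.617
gripper_force: 0.0
time_s: 5.55
position: [437.2, -204.0, 47.1]
ee_rot: [0.0, 0.729, 0.685, -0.0]
contact_force: [-2.3, -1.4, 5.2]
gripper_width: 0.358
gripper_force: 20.1
```

There's contact at 30.6 mm, close to 32 but slightly narrow, which could mean pad compliance or a grip off-centre along y. I'll re-grip 10 mm farther along tool x to tell which.

```bash

python3 -m pendant '{"gripper":[60,60,60,60,60],"translation":[[0,0,0],[0,0,0],[0,0,0],[5,0,0],[5,0,0]],"turn":[0,0,0,0,0]}' 20 >/dev/null
python3 -m pendant '{"gripper":[60,25,25,25,25],"translation":[[0,0,0],[0,0,0],[0,0,0],[0,0,0],[0,0,0]],"turn":[0,0,0,0,0]}' >/dev/null
python3 -m pendant '{"gripper":[25,25],"translation":[[0,0,0],[0,0,0]],"turn":[0,0]}'
python3 - <<'E'
from st import *
show();print(s["torque"])
E
```

```text
time_s: 6.75
position: [437.6, -193.9, 46.8]
ee_rot: [-0.0, 0.729, 0.684, -0.0]
contact_force: [-1.3, 0.0, 2.1]
gripper_width: 0.362
gripper_force: 19.9
t 6.75 p [ 437.6 -193.9   46.8] yawy -0.063 F [-1.3  0.   2.1] w 30.9 gf 19.9
[0.03918971 0.18432462 0.01538223]
```

The width is the same at both places, so the 1 mm is compliance and the grip is on the journal. I'll re-grip near the middle of the bracketed range, 5 mm lower, firm up and lift slightly.

```bash

python3 -m pendant '{"gripper":[50,50,50,50,25],"translation":[[0,0,0],[0,0,0],[-4,0,5],[0,0,0],[0,0,0]],"turn":[0,0,0,0,0]}' 60 
python3 -m pendant '{"gripper":[25,25,25,25,25],"translation":[[0,0,0],[0,0,0],[0,0,0],[0,0,-15],[0,0,-25]],"turn":[0,0,0,0,0]}' 
python3 -m pendant '{"gripper":[25,25],"translation":[[0,0,0],[0,0,0]],"turn":[0,0]}'
python3 - <<'E'
from st import *
show();print(s["torque"])
a=eyes.camera("scene");cv2.imwrite("pics/l_s.png",a);cv2.imwrite("pics/l_t.png",eyes.camera("top"))
g=a[120:230,355:410].astype(int)
for i,row in enumerate(g): print(120+i,"".join("W" if p.min()>165 and p.max()-p.min()<22 else "#" if p.max()<85 else "." for p in row)) if i%2==0 else 0
E
```

```text
time_s: 7.25
position: [437.1, -197.7, 41.2]
ee_rot: [-0.0, 0.729, 0.684, -0.0]
contact_force: [0.4, -0.1, 0.5]
gripper_width: 0.428
gripper_force: 0.0
time_s: 7.75
position: [434.7, -195.8, 79.0]
ee_rot: [-0.003, 0.729, 0.684, -0.001]
contact_force: [-0.2, 0.2, -2.7]
gripper_width: 0.348
gripper_force: 60.1
time_s: 7.95
position: [437.5, -197.7, 81.3]
ee_rot: [0.0, 0.729, 0.684, 0.0]
contact_force: [-0.7, 0.6, -3.6]
gripper_width: 0.35
gripper_force: 60.1
t 7.95 p [ 437.5 -197.7   81.3] yawy -0.063 F [-0.7  0.6 -3.6] w 29.9 gf 60.1
[0.0421435  0.0290006  0.01591391]
120 WWWWWWWWWWWW...WWWW....................................
122 WWWWWWWWWWWWWW..WW.....................................
124 WWWWWWWWWW......W..#.......................#...........
126 WWWWWW.............###....................##...........
128 WW.................############....#########....WWWWW..
130 ..................##########################...........
132 ..................##########################...........
134 ..................#########################............
136 ..................########################
[... 2073 characters left out ...]
.............................WWWWWWWW...
208 ..........................................WWWWWWWW.....
210 .......................................WWWWWWWWW.......
212 ............................................W..........
214 .......................................................
216 .......................................................
218 ..............................WWWW.....................
220 ................................WWWW.................##
222 ...................................................####
224 .............................########............######
226 .....................WWWW..###########..WW.....########
228 ..................WWWWW..##############.W....##########
```

Lifted cleanly: Fz is -3.6 N and the roller is up 40 mm. Standing on the table it read 41, so the underside is at reported z minus 41. The gauge origin averages about (485.3, 207.4) with yaw -0.063. The target for the roller is gauge (-20,45), which is world (468,254).

```bash

python3 -m pendant '{"gripper":[25,25,25,25,25],"translation":[[0,0,-25],[10,0,-25],[25,0,0],[35,0,0],[38,0,0]],"turn":[0,0,0,0,0]}' >/dev/null
python3 -m pendant '{"gripper":[25,25,25,25,25],"translation":[[38,0,0],[38,0,0],[38,0,0],[38,0,0],[38,0,0]],"turn":[0,0,0,0,0]}' >/dev/null
python3 -m pendant '{"gripper":[25,25,25,25,25],"translation":[[38,0,0],[38,0,0],[38,0,0],[32,1,0],[14,1,0]],"turn":[0,0,0,0,0]}'  >/dev/null
python3 -m pendant '{"gripper":[25,25],"translation":[[0,0,0],[0,0,0]],"turn":[0,0]}'
python3 -c "
from st import *; show([468.5,260,53])"
```

```text
time_s: 9.75
position: [467.3, 258.2, 130.3]
ee_rot: [-0.0, 0.729, 0.685, -0.002]
contact_force: [-0.5, 0.4, -3.3]
gripper_width: 0.351
gripper_force: 60.4
t 9.75 p [467.3 258.2 130.3] yawy -0.063 F [-0.5  0.4 -3.3] w 30.0 gf 60.4
to [468.5, 260, 53] tool shift [ 2.1  1.3 77.3]
```

```bash

python3 -m pendant '{"gripper":[25,25,25,25,25],"translation":[[2,1,20],[0,0,20],[0,0,20],[0,0,9],[0,0,0]],"turn":[0,0,0,0,0]}' 
python3 - <<'E'
from st import *
show([468.5,260,53])
a=eyes.camera("scene");cv2.imwrite("pics/m_s.png",a);b=eyes.camera("top");cv2.imwrite("pics/m_t.png",b)
z0=s["position"][2]-41
for n in("scene","top"):
  print(n,[(z,np.round(proj(n,[468.1,253.6,z0+z]),1)) for z in(0,30,64,104)])
def pr(im,x,y,w,h):
  for i,row in enumerate(im[y:y+h,x:x+w].astype(int)): print(y+i,"".join("W" if p.min()>150 and p.max()-p.min()<22 else "#" if p.max()<70 else "o" if p[0]-p[2]>3 and p.max()<160 else "r" if p[2]-p[0]>50 else "." for p in row))
pr(a,215,225,105,75); pr(b,180,195,80,65)
E
```

```text
time_s: 10.25
position: [467.6, 259.2, 60.7]
ee_rot: [-0.001, 0.73, 0.684, -0.002]
contact_force: [-1.0, 0.1, -2.3]
gripper_width: 0.347
gripper_force: 60.4
t 10.25 p [467.6 259.2  60.7] yawy -0.065 F [-1.   0.1 -2.3] w 29.6 gf 60.4
to [468.5, 260, 53] tool shift [0.9 0.9 7.7]
scene [(0, array([269.9, 280.6])), (30, array([269.2, 270.9])), (64, array([268.3, 259.6])), (104, array([267.3, 245.7]))]
top [(0, array([216.9, 232. ])), (30, array([214.5, 231.3])), (64, array([211.7, 230.6])), (104, array([208.2, 229.7]))]
225 ....rrrrrrrrrrr...rrrrrrrr.....###...########################........rr...####...........................
226 ##..rrrrr..rrrrr.#..rrrrrrr....###...#######################............######...........................
227 ##...rrrr...rrrrr.#..r.rrrrr...####..#######################..........########...........................
228 #....rrrr.##.rrrrrr.#.rrrrrrrr.####..########################........#########......r....................
229 ......rrr.###rrrrrrr....rrrrrrr.#############################.........#########..rrr.....................
230 .........####..rrrrrr...
[... 12496 characters left out ...]
oo..ooooo.........o.
252 ..........rrrrrrrr.##########.........................o.....oooo.oo.............
253 WWWWWWW.WWrrrrrrrr.###########.rrrrrrrrrrr..................o.oooo.............o
254 WWWWWWWWWWrrrrrrrrr###########...rrrrrrrrr.oooooo...r...........................
255 WWWWWWWWWWrrrrrrrrr###########.WW..rrrrrrr......................................
256 ...........rrrrrrrr###########.......rrrrr......................................
257 WWWWWWWWWW.rrrrrrrr.##########.....W.............r..............................
258 WWWWWWW...rrrrrrrrr.##########..WWWWWWW.........rr....WWWWW.W....WWWWWWW........
259 .......rrrrrrrrrrrr.###########.WWWWWWW.....ooo.......WWWWWWWWWWWWWWWWWW.....WWW
```

Both views confirm the roller. The top view's foot-shoulder edge at column 221 matches the predicted 220.5, and the scene foot spans columns 260-279 about 269.8, as predicted. Lowering it onto the bed.

```bash

python3 -m pendant '{"gripper":[25,25,25,25],"translation":[[1,1,3],[0,0,2.5],[0,0,0],[0,0,0]],"turn":[0,0,0,0]}'
python3 -m pendant '{"gripper":[25,25],"translation":[[0,0,1.5],[0,0,0]],"turn":[0,0]}'
python3 -m pendant '{"gripper":[25,25],"translation":[[0,0,1],[0,0,0]],"turn":[0,0]}'
```

```text
time_s: 10.75
position: [470.4, 262.2, 57.3]
ee_rot: [0.0, 0.729, 0.685, 0.0]
contact_force: [0.3, 0.5, -3.4]
gripper_width: 0.352
gripper_force: 60.4
time_s: 10.95
position: [470.2, 262.1, 55.5]
ee_rot: [-0.0, 0.729, 0.685, -0.0]
contact_force: [-0.3, -0.2, -3.0]
gripper_width: 0.353
gripper_force: 60.4
time_s: 11.15
position: [470.2, 262.0, 54.4]
ee_rot: [-0.0, 0.729, 0.684, -0.0]
contact_force: [-0.1, 0.1, -2.3]
gripper_width: 0.356
gripper_force: 60.4
```

```bash

python3 -m pendant '{"gripper":[25,25],"translation":[[0,0,1],[0,0,0]],"turn":[0,0]}'
python3 -m pendant '{"gripper":[25,25],"translation":[[0,-1,0.5],[0,0,0]],"turn":[0,0]}'
```

```text
time_s: 11.35
position: [470.5, 262.1, 53.6]
ee_rot: [0.0, 0.729, 0.684, 0.0]
contact_force: [0.2, -0.4, -3.7]
gripper_width: 0.353
gripper_force: 60.4
time_s: 11.55
position: [470.1, 262.3, 53.6]
ee_rot: [0.0, 0.729, 0.685, 0.001]
contact_force: [0.7, -0.7, -2.8]
gripper_width: 0.35
gripper_force: 60.5
```

```bash

python3 -m pendant '{"gripper":[25,25],"translation":[[0,0,1],[0,0,0]],"turn":[0,0]}'
python3 -m pendant '{"gripper":[25,25],"translation":[[0,0,1],[0,0,0]],"turn":[0,0]}'
```

```text
time_s: 11.75
position: [470.2, 262.4, 53.6]
ee_rot: [0.0, 0.729, 0.684, 0.001]
contact_force: [-1.2, -1.0, 4.8]
gripper_width: 0.348
gripper_force: 61.2
time_s: 11.95
position: [470.4, 262.5, 53.5]
ee_rot: [0.0, 0.729, 0.685, 0.001]
contact_force: [-2.7, -2.7, 11.1]
gripper_width: 0.349
gripper_force: 61.8
```

Contact: Fz went to +11 N with z steady at 53.5, and the underside there is 12 mm, as it should be on the bed. Next I release, rise and move over the knob.

```bash

python3 -m pendant '{"gripper":[25,45,60,70,70],"translation":[[0,0,-2],[0,0,0],[0,0,0],[0,0,0],[0,0,0]],"turn":[0,0,0,0,0]}'
python3 -m pendant '{"gripper":[70,70,70,70],"translation":[[0,0,-20],[0,0,-30],[0,0,-25],[0,0,0]],"turn":[0,0,0,0]}'
python3 - <<'E'
from st import *
show([525,129.5,130])
a=eyes.camera("scene").astype(int)
m=((a.min(2)>150)&(a.max(2)-a.min(2)<22))[262:290,255:285]
for i in(4,12,20): 
  c=np.where(m[i])[0]; print(262+i,255+c.min(),255+c.max())
print("foot bottom row",262+np.where(m[:,15])[0].max())
E
```

```text
time_s: 12.45
position: [469.3, 262.2, 52.9]
ee_rot: [-0.0, 0.729, 0.684, -0.0]
contact_force: [0.4, 0.9, -0.3]
gripper_width: 0.821
gripper_force: 0.0
time_s: 12.85
position: [472.9, 263.6, 132.6]
ee_rot: [0.002, 0.729, 0.684, 0.004]
contact_force: [0.6, -0.4, 0.6]
gripper_width: 0.821
gripper_force: 0.0
t 12.85 p [472.9 263.6 132.6] yawy -0.063 F [ 0.6 -0.4  0.6] w 70.1 gf 0.0
to [525, 129.5, 130] tool shift [-130.5   60.4    2.6]
266 257 277
274 258 276
282 255 277
foot bottom row 289
```

The roller still stands (foot columns 257-277, upright). Next I move over the knob.

```bash

python3 -m pendant '{"gripper":[55,55,55,55,55],"translation":[[-30,14,0],[-35,16,0],[-35,16,0],[-29,13,0],[0,0,0]],"turn":[0,0,0,0,0]}' >/dev/null
python3 -m pendant '{"gripper":[55,55,55],"translation":[[0,0,30],[0,0,20],[0,0,0]],"turn":[0,0,0]}' 20
python3 -m pendant '{"gripper":[55],"translation":[[0,0,0]],"turn":[0]}' 20
python3 - <<'E'
from st import *
show([525.2,130,36])
E
```

```text
time_s: 13.7
position: [515.3, 129.7, 73.2]
ee_rot: [-0.003, 0.729, 0.685, -0.004]
contact_force: [-0.3, 0.1, 0.4]
gripper_width: 0.643
gripper_force: 0.0
time_s: 13.8
position: [518.8, 130.1, 76.9]
ee_rot: [-0.001, 0.729, 0.685, -0.001]
contact_force: [-0.2, 0.2, -0.0]
gripper_width: 0.645
gripper_force: 0.0
t 13.8 p [518.8 130.1  76.9] yawy -0.062 F [-0.2  0.2 -0. ] w 55.1 gf 0.0
to [525.2, 130, 36] tool shift [ 0.3  6.6 40.9]
```

```bash

python3 -m pendant '{"gripper":[55,55,55],"translation":[[0,4,20],[0,0,0],[0,0,0]],"turn":[0,0,0]}'
python3 -c "
from st import *
show([525.2,130,36])"
python3 -m pendant '{"gripper":[55,55,55],"translation":[[0,0,12],[0,0,0],[0,0,0]],"turn":[0,0,0]}'
python3 -c "
from st import *
show([525.2,130,36])"
```

```text
time_s: 14.1
position: [524.3, 129.8, 58.8]
ee_rot: [0.0, 0.729, 0.685, 0.0]
contact_force: [0.8, -0.0, -0.0]
gripper_width: 0.646
gripper_force: 0.0
t 14.1 p [524.3 129.8  58.8] yawy -0.063 F [ 0.8 -0.  -0. ] w 55.2 gf 0.0
to [525.2, 130, 36] tool shift [ 0.3  0.9 22.8]
time_s: 14.4
position: [523.8, 129.4, 45.9]
ee_rot: [-0.0, 0.729, 0.685, -0.0]
contact_force: [-0.4, 0.3, 0.3]
gripper_width: 0.642
gripper_force: 0.0
t 14.4 p [523.8 129.4  45.9] yawy -0.063 F [-0.4  0.3  0.3] w 54.8 gf 0.0
to [525.2, 130, 36] tool shift [0.6 1.4 9.9]
```

```bash

python3 -m pendant '{"gripper":[55,55,8,8,8],"translation":[[0,1,10],[0,0,0],[0,0,0],[0,0,0],[0,0,0]],"turn":[0,0,0,0,0]}' 20
python3 -m pendant '{"gripper":[8,8,8,8,8],"translation":[[0,0,0],[0,0,0],[0,0,0],[0,0,0],[0,0,0]],"turn":[0,0,0,0,0]}' 20
python3 -c "
from st import *
show()"
```

```text
time_s: 14.9
position: [524.7, 129.3, 36.2]
ee_rot: [-0.0, 0.729, 0.684, -0.0]
contact_force: [-0.3, 0.3, 9.0]
gripper_width: 0.149
gripper_force: 25.1
time_s: 15.4
position: [524.8, 129.3, 36.3]
ee_rot: [-0.0, 0.729, 0.684, -0.0]
contact_force: [-3.8, -0.3, 4.3]
gripper_width: 0.146
gripper_force: 24.0
t 15.4 p [524.8 129.3  36.3] yawy -0.063 F [-3.8 -0.3  4.3] w 12.5 gf 24.0
```

The bar is gripped at 12.5 mm, and the given width is 13 mm. I'll record the dial baseline, then slide the jaw slowly.

```bash
cat > dial.py <<'E'
from st import *
import sys
a=eyes.camera("scene"); cv2.imwrite("pics/dial_%s.png"%sys.argv[1],a)
g=cv2.cvtColor(a,cv2.COLOR_BGR2GRAY)
G=cv2.resize(g[245:281,203:241],None,fx=4,fy=4,interpolation=cv2.INTER_CUBIC).astype(float)
cx,cy=(221.6-203)*4,(262.4-245)*4
out=[]
for d in range(0,360,6):   # angle clockwise from image left
    t=np.radians(d); v=[G[int(cy-np.sin(t)*r*4),int(cx-np.cos(t)*r*4)] for r in(4,5,6,7,8,9,10)]
    out.append((d,np.mean(v[:4]),np.mean(v[4:])))
o=np.array(out); print("inner",[(int(x[0]),int(x[1])) for x in o if x[1]<np.median(o[:,1])-20]); print("outer",[(int(x[0]),int(x[2])) for x in o if x[2]<np.median(o[:,2])-25])
show()
E
python3 dial.py 0
python3 -m pendant '{"gripper":[8,8,8,8,8],"translation":[[4,0,0],[8,0,0],[8,0,0],[8,0,0],[8,0,0]],"turn":[0,0,0,0,0]}' 50
python3 -m pendant '{"gripper":[8,8,8,8,8],"translation":[[8,0,0],[6,0,0],[3,0,0],[0,0,0],[0,0,0]],"turn":[0,0,0,0,0]}' 50
python3 dial.py 1
```

```text
inner [(12, 188), (18, 157), (24, 132), (30, 139), (36, 169), (210, 190), (216, 187), (222, 189)]
outer [(18, 157), (24, 141), (30, 174)]
t 15.4 p [524.8 129.3  36.3] yawy -0.063 F [-3.8 -0.3  4.3] w 12.5 gf 24.0
time_s: 15.95
position: [526.9, 163.0, 36.4]
ee_rot: [0.001, 0.729, 0.685, -0.002]
contact_force: [-5.3, -7.7, 7.6]
gripper_width: 0.132
gripper_force: 53.0
time_s: 16.45
position: [528.1, 180.8, 36.4]
ee_rot: [0.001, 0.729, 0.685, -0.001]
contact_force: [-4.3, -5.0, 6.8]
gripper_width: 0.137
gripper_force: 52.9
inner [(12, 186), (18, 157), (24, 132), (30, 139), (36, 169), (210, 188), (216, 187), (222, 189)]
outer [(18, 155), (24, 140), (30, 171)]
t 16.45 p [528.1 180.8  36.4] yawy -0.062 F [-4.3 -5.   6.8] w 11.7 gf 52.9
```

```bash

python3 -m pendant '{"gripper":[8,8,8,8,8],"translation":[[4,0,0],[4,0,0],[4,0,0],[4,0,0],[4,0,0]],"turn":[0,0,0,0,0]}' 
python3 -m pendant '{"gripper":[8,8,8,8,8],"translation":[[3,0,0],[3,0,0],[2,0,0],[0,0,0],[0,0,0]],"turn":[0,0,0,0,0]}' 
python3 dial.py 2
python3 - <<'E'
from h import *
a=cv2.imread("pics/dial_2.png").astype(int)
for i,row in enumerate(a[240:290,240:300]):
  if i%3==0: print(240+i,"".join("W" if p.min()>150 and p.max()-p.min()<22 else "#" if p.max()<70 else "o" if p[0]-p[2]>3 and p.max()<160 else "." for p in row))
E
```

```text
time_s: 17.0
position: [529.2, 199.2, 36.4]
ee_rot: [0.002, 0.728, 0.685, -0.003]
contact_force: [-4.7, -9.8, 8.8]
gripper_width: 0.13
gripper_force: 53.1
time_s: 17.5
position: [529.8, 207.5, 36.4]
ee_rot: [0.001, 0.729, 0.685, -0.002]
contact_force: [-4.6, -8.3, 6.8]
gripper_width: 0.133
gripper_force: 53.1
inner [(12, 185), (18, 156), (24, 131), (30, 138), (36, 169), (210, 187), (216, 185), (222, 187)]
outer [(18, 156), (24, 139), (30, 170)]
t 17.5 p [529.8 207.5  36.4] yawy -0.062 F [-4.6 -8.3  6.8] w 11.4 gf 53.1
240 .................W.###...######.....WWWWWWWWWWWWWWWWWWWW....
243 ..................####.W..#####.......WWWWWWWWWWWWW.........
246 ................#######......WWWWWWWWWWWWWWWWWW.............
249 ..........WWWWW.##..WWWWWWWWW..WWWW...WWWW............oooooo
252 ........WWWWWWWWWWWWWWWWWWWWWWWWWWWWWWWW...........ooooooooo
255 ........WWWWWWWWWWWWWWWWWWWWW..WWWWWWWWW.....o.o.ooooooooooo
258 .........WWWWWWWWWWWWWWWWWWWW..WWWWWWWWWW.oooooooooooooooooo
261 ........WWWWWWWWWWWWWWWWWWWWW.WWWWWWWWWWW.oooooooooooooooooo
264 ...WWWWWWWWWWWWWWWWWWWWWWWWWW...WWWWWWW..oooooooooo.oooooooo
267 WWWWWWWWWWWWWWWWWWWWWWWWWWWWWWWWWWW..WWWWWWW...ooooooooooooo
270 WWWWWWWW.....WWWWWWWWWWWWWWWWWWWW........WWWWWW.oooooooooooo
273 ..............WWWWWWWWWWWWWWWWWWWW.........W....oooooo.ooooo
276 ............ooWWWWWWWWWWWWWWWWWWWW.........W....oooooooooooo
279 oo.......o....WWWWWWWWWWWWWWWWWWWW.........W....oooooooooooo
282 ooooooooo.WWWWWWWWWWWWWWWWWWWWWWWW...............ooooo..o.Wo
285 ooooooooooooWWWWWWWWWWWWWWWWWWWWWW...ooo........ooooooo.....
288 ooooooooooooooooWW.WWWWWWWWWWWWWWW..ooooooooooooo.oooooooooo
```

The jaw is beside the roller, whose foot has moved to columns 253-273, and the pointer hasn't moved. I'll use smaller steps.

```bash

python3 -m pendant '{"gripper":[8,8,8,8],"translation":[[1.5,0,0],[1.5,0,0],[0,0,0],[0,0,0]],"turn":[0,0,0,0]}' |grep -E "position|contact"
python3 dial.py 3
python3 -m pendant '{"gripper":[8,8,8,8],"translation":[[1,0,0],[1,0,0],[0,0,0],[0,0,0]],"turn":[0,0,0,0]}' |grep -E "position|contact"
python3 dial.py 4
```

```text
position: [529.9, 210.3, 36.4]
contact_force: [-4.5, -8.8, 7.9]
inner [(12, 186), (18, 156), (24, 131), (30, 138), (36, 168), (210, 187), (216, 185), (222, 188)]
outer [(18, 154), (24, 138), (30, 170)]
t 17.95 p [529.9 210.3  36.4] yawy -0.062 F [-4.5 -8.8  7.9] w 11.2 gf 53.1
position: [530.0, 212.2, 36.4]
contact_force: [-3.8, -8.7, 7.5]
inner [(12, 186), (18, 156), (24, 131), (30, 140), (36, 169), (210, 187), (216, 184), (222, 187)]
outer [(18, 154), (24, 139), (30, 169)]
t 18.4 p [530.  212.2  36.4] yawy -0.062 F [-3.8 -8.7  7.5] w 11.2 gf 53.1
```

```bash

python3 -m pendant '{"gripper":[8,8,8,8],"translation":[[1.5,0,0],[1,0,0],[0,0,0],[0,0,0]],"turn":[0,0,0,0]}' |grep -E "position|contact"
python3 dial.py 5 | head -2
python3 -m pendant '{"gripper":[8,8,8,8],"translation":[[1,0,0],[1,0,0],[0,0,0],[0,0,0]],"turn":[0,0,0,0]}' |grep -E "position|contact"
python3 dial.py 6 | head -2
```

```text
position: [530.2, 214.3, 36.4]
contact_force: [-4.1, -9.8, 9.3]
inner [(24, 189), (30, 156), (36, 137), (42, 146), (48, 175), (210, 187), (216, 185), (222, 187)]
outer [(30, 149), (36, 121), (42, 178)]
position: [530.3, 215.8, 36.4]
contact_force: [-4.8, -11.2, 8.4]
inner [(42, 169), (48, 135), (54, 138), (60, 169), (210, 187), (216, 185), (222, 187)]
outer [(36, 182), (42, 148), (48, 142)]
```

The pointer is moving: 26° to 37° to 50°, about 2.8 mm. The target is about 5 mm.

```bash

python3 -m pendant '{"gripper":[8,8,8,8,8],"translation":[[1,0,0],[1,0,0],[0.3,0,0],[0,0,0],[0,0,0]],"turn":[0,0,0,0,0]}' |grep -E "position|contact"
python3 dial.py 7 
```

```text
position: [530.4, 217.4, 36.4]
contact_force: [-4.9, -13.0, 8.2]
inner [(54, 166), (60, 123), (66, 126), (72, 162), (210, 188), (216, 184), (222, 186)]
outer [(54, 172), (60, 138)]
t 19.85 p [530.4 217.4  36.4] yawy -0.061 F [ -4.9 -13.    8.2] w 11.2 gf 53.3
```

The pointer is at about 4.3 mm, between the marks. Now I turn the knob clockwise (positive turn), first 0.45 rad with a check.

```bash

python3 -m pendant '{"gripper":[8,8,8,8,8],"translation":[[0,0,0],[0,0,0],[0,0,0],[0,0,0],[0,0,0]],"turn":[0.12,0.12,0.12,0.09,0]}' |grep -E "position|contact"
python3 dial.py 8 
```

```text
position: [529.4, 217.7, 36.4]
contact_force: [-6.8, -12.4, 10.5]
inner [(54, 168), (60, 123), (66, 125), (72, 160), (210, 187), (216, 184), (222, 186)]
outer [(54, 171), (60, 137)]
t 20.4 p [529.4 217.7  36.4] yawy -0.513 F [ -6.8 -12.4  10.5] w 11.0 gf 53.4
```

The pointer is unchanged, so the grip is well centred on the axis. I'll continue to about 1.0.

```bash

python3 -m pendant '{"gripper":[8,8,8,8,8],"translation":[[0,0,0],[0,0,0],[0,0,0],[0,0,0],[0,0,0]],"turn":[0.12,0.12,0.12,0.12,0]}' |grep -E "position|contact"
python3 dial.py 9 
python3 -m pendant '{"gripper":[8,8,8,8,8],"translation":[[0,0,0],[0,0,0],[0,0,0],[0,0,0],[0,0,0]],"turn":[0.12,0.12,0.12,0.07,0]}' |grep -E "position|contact"
python3 dial.py 10; python3 -c "
from plant import sense;print(sense()['torque'])" 
```

```text
position: [528.6, 218.4, 36.4]
contact_force: [-8.5, -10.1, 11.2]
inner [(54, 165), (60, 123), (66, 126), (72, 160), (210, 187), (216, 184), (222, 186)]
outer [(54, 171), (60, 137)]
t 20.95 p [528.6 218.4  36.4] yawy -0.994 F [ -8.5 -10.1  11.2] w 11.2 gf 53.6
position: [528.3, 219.3, 36.4]
contact_force: [-9.0, -7.5, 11.4]
inner [(54, 166), (60, 124), (66, 127), (72, 161), (210, 187), (216, 185), (222, 187)]
outer [(54, 171), (60, 137)]
t 21.5 p [528.3 219.3  36.4] yawy -1.423 F [-9.  -7.5 11.4] w 11.5 gf 53.6
[-1.3558095   1.50831993 -0.06581547]
```

Total turn is about 1.36 rad and the pointer is steady. A last nudge to 1.4, then release and rise.

```bash

python3 -m pendant '{"gripper":[8,8,8,25,40],"translation":[[0,0,0],[0,0,0],[0,0,0],[0,0,0],[0,0,0]],"turn":[0.05,0,0,0,0]}' |grep -E "position|contact"
python3 -m pendant '{"gripper":[45,45,45,45,45],"translation":[[0,0,0],[0,0,-10],[0,0,-30],[0,0,-40],[0,0,-40]],"turn":[0,0,0,0,0]}' |grep -E "position|contact"
python3 -m pendant '{"gripper":[45,45,45,45,45],"translation":[[0,0,-30],[-40,0,0],[-40,0,0],[0,0,0],[0,0,0]],"turn":[0,0,0,0,0]}' |grep -E "position|contact"
python3 dial.py 11
python3 -c "
from h import *
t=eyes.camera('top');b=cv2.imread('pics/dial_11.png')
cv2.imwrite('pics/fin.png',np.hstack([crop(b,200,215,150,110,3),crop(t,170,185,110,110,3)]))"
```

```text
position: [531.8, 222.3, 36.0]
contact_force: [0.4, -0.4, -0.5]
position: [530.8, 222.1, 157.5]
contact_force: [0.7, 0.1, -0.3]
position: [451.1, 214.5, 186.7]
contact_force: [-0.5, 0.2, 0.0]
inner [(54, 170), (60, 125), (66, 124), (72, 157), (210, 184), (216, 182), (222, 184)]
outer [(54, 170), (60, 133)]
t 23.05 p [451.1 214.5 186.7] yawy -1.472 F [-0.5  0.2  0. ] w 45.0 gf 0.0
```

View pics/fin.png

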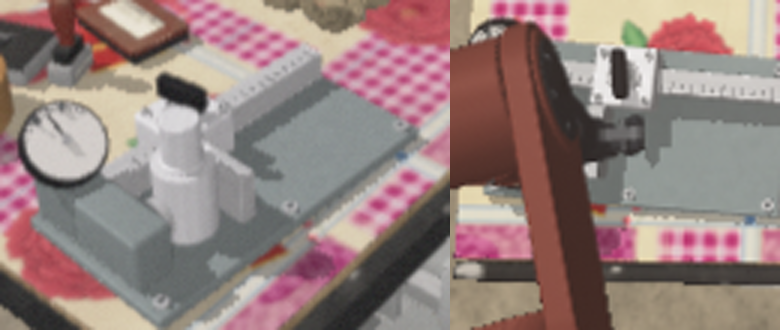

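The last picture shows the roller upright between jaw and anvil at (185,185), the knob bar across the rail at (182,92), and the pointer at (55,128) between the marks. The gripper is clear of everything, so I'm handing in.

```bash
python3 -c "
from plant import robot; print(robot.job_done())"
```

```text
the job is handed in; nothing more can be done
None
```

The job is handed in at about 23 s: the roller stands between jaw and anvil with the pointer between the marks (anvil in about 4.3 mm), the knob is turned about 1.4 rad to lock across the rail, and the gripper is clear.

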